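Spin the rinsed mini chopper dry: lid on, hold the paddle at slow

ROBOT

A 6-joint arm with a two-finger parallel gripper is mounted at the origin on a cart in front of the work surface, level with it; the furniture and walls round the work are solid. World frame = base frame: x ahead of the robot, y to its left, z up, the work surface at z = 0. Lengths are in m, angles in rad, forces in N, time in s.
With the tool pointing down it reaches from about 0.425 to 0.95 m from the base axis. Payload 3.5 kg.
Tool frame: the origin (TCP) lies at the very end of the fingers, on their centre line; the grasp point (between the pads) lies 19 mm behind it; z points along the fingers, y is the line along which they close (so a half turn about z gives the same grasp; the last joint's range is limited). The gripper opens to 85 mm and grips with 20 to 120 N. Pads are 22 mm wide; open, the fingers measure 114 mm over their backs; the gripper's body (76 mm by 85 mm) begins 54 mm behind the grasp point. The pads swing forward as they close: fully open they stand 13 mm farther back than shut.
Start: joints at [1.097, 0.286, 1.577, -0, 1.279, -0.15], TCP at [0.215, 0.64, 0.231] pointing down, gripper open.
Joint ranges: [-2.77, 2.77], [-0.9, 2.22], [0.21, 2.48], [-1.53, 4.67], [0.24, 2.81], [-2.84, 2.84]. Speed limits (rad/s): [2.79, 2.79, 3.14, 3.14, 3.14, 3.14].

INTERFACE

Orientations are given as a unit quaternion [x, y, z, w].
In Python, from plant import get_state, read_camera, sign_off, recognise gives the robot as it stands.
- The arm moves only by the tool arm_command, never from a script. Its argument "steps" is a list of rows, each an object with "translation": the shift along the tool's x, y, z scaled (see below), a list of three; "twist": the turn, a rotation vector about the tool's x, y, z scaled (see below), a list of three; "fingers": the opening, from -1 (shut) to 1 (fully open). In form: [{"translation": [x, y, z], "twist": [rx, ry, rz], "fingers": fingers}, ...]. A call has 1 to 5 rows; each row is the pose to reach, as a shift and turn from the pose commanded when the call began, along the tool's axes at that moment; what a row does not reach only later rows make up. The controller multiplies each number of a shift by 75 cm and each number of a turn by 60 degrees. A row lasts 1/8 s, in which the tool goes at most 62.5 mm and 10.7 degrees, less where a joint would pass 70% of its speed; a pose out of reach is approached as far as the arm can. A call with a number of a shift or a turn outside -1 to 1 is refused whole. A call with a gripper value outside its range is refused whole. The fingers move at their own pace and stop on an object; "grip_force" is the grip in N (left out, the last holds). Time passes only in rows, so rows that repeat a pose let the fingers close. It gives the time, the measured TCP pose, the force, the opening and the grip force at its end, in the units of the state.
- get_state(): the state, without advancing time (a new reading comes with each control period).
- read_camera(name): name is "side" or "top"; returns a dict with "pixels" (400x640x3 uint8, red, green, blue), "K" (3x3 intrinsics, pixels), "R" (3x3) and "t" (3): a world point X has camera coordinates R X + t. Camera axes: x right, y down, z forward; pixel columns grow to the right and rows downward; lengths in m; the calibration is good to about 2 mm. A picture is of the moment at which its call begins. There is no depth.
- sign_off(): hands the job in; it is judged then, once.
Trained networks look in a picture, given as the dict that the camera call returned (one of the last four; its "shot" number tells which), for a name from the list of things; names that differ only in an ending like _2 or _b are one class to them, and where a whole thing is asked for, a point or a joint stands for the part that bears it (a point fixed in the world has none). Each returns a list of dicts, best first, with "conf" (0 to 1); they miss things now and then, are a little off and sometimes report something else, mostly with a low value. They report only what shows in the picture. A call takes as long as a camera call.
- recognise(picture, query): "point" ([row, column] in pixels, amid what is visible of it).
The state is a dict: "time": time; "qpos": joint angles; "dq": joint speeds; "joint_efforts": joint torques, N m; "eef_pos": TCP position; "tcp_rot": TCP orientation; "contact_force": force on the tool from outside, world axes, zero at the start; "wrist_torque": the same for the moment, N m; "opening": opening from 0.0 (shut) to 1.0 (fully open); "finger_force": force on a finger pad.
Only numpy, scipy, OpenCV 4.12 (cv2) and the standard library are available. Lean on these libraries where they do the work, as an engineer would, in place of code of your own. Each camera call takes 0.05 s, during which the arm holds its last target. There are 200 camera calls.

TASK

The mini chopper has just been rinsed: spin its blade dry at slow speed. Pick up the loose lid by its knob, set it gently (not dropped) on the chopper's bowl, seated and level all round, and let go; only then (never with the lid off) press the orange spring paddle with the fingertips to half its travel, flush with the cheeks beside it, never all the way down, which is fast. Keep it there for at least three seconds and finish while still holding it at half travel, with the other things on the worktop left where they are.

Things in the scene. Friction and masses are not known exactly. Their poses are not given: they have to be found in the camera images.
- lid: Loose round chopper lid, upright on the worktop, 100 g: smoked flange 115 mm across, 6 mm thick; below it a spigot 97 mm across, 10 mm deep, foot bevelled; on top a black cylindrical knob 30 mm across, 16 to 46 mm above the origin, to grip it by. Origin: centre of the spigot's underside, z up the axis. Round: yaw is of no matter.
- chopper: Mini chopper, fixed: dark base 232 mm long (own x -0.120 to 0.112), clear bowl locked on its rear (axis at own x = 0.045), orange paddle on its front, which faces own -x. Origin on the worktop, z up. Front deck 104 mm wide, 52 mm high; on it, either side of the paddle, dark cheeks with flat tops 78 mm above the worktop, 59 mm apart inside.
- bowl_rim (a point): Centre of the bowl's open mouth in the plane of its rim, 136 mm above the worktop. Rim 109 mm across outside, 103 mm inside, so the lid's spigot enters with 3 mm play all round. With the lid home its flange rests on the rim and the lid's origin is 10 mm below this point. Wall cabinets hang over the rear of the worktop: from x = 0.55 m back, from 0.45 m up.
- paddle_press (a point): Point on top of the orange paddle, on its centre line, 44 mm in front of its hinge: the place to press. Moves with the paddle: 86 mm above the worktop at rest, 78 mm (level with the cheeks) at half travel, 70 mm at the stop.
- paddle (a joint): Angle of the orange paddle (66 mm from hinge to front edge, 50 mm wide), rad: 0 at rest, front edge tilted up; 0.19 half travel = slow, top horizontal and flush with the cheeks; 0.38 at the stop = fast. A spring lifts it when let go: at paddle_press about 3 N to start, 6 N at half travel, 9 N at the stop.
- soup_tin: tall food tin, 76 mm across, 110 high; a bystander, not to be moved. Origin: centre of its underside.
- fish_tin: low flat tin, 86 mm across, 40 high; a bystander, not to be moved. Origin: centre of its underside.
- mug_b: white mug with blue stripes, 86 mm across, 97 high, handle along its own -y; a bystander, not to be moved. Origin: centre of its underside.
- apple: red apple, about 70 mm; a bystander, not to be moved. Origin: centre of its underside.
- egg_box: grey egg carton, 106 x 155 x 72 mm high; a bystander, not to be moved. Origin: centre of its underside.
- salt_shaker: clear and grey salt shaker, 44 mm across, 90 high; a bystander, not to be moved. Origin: centre of its underside.
- garlic: whole garlic bulb, about 50 mm; a bystander, not to be moved. Origin: centre of its underside.

How it is judged:
On the way, in this order (a step that is already met when the one before it is completed fails the run):
1. the lid is seated level on the bowl and let go, the paddle not yet pressed (horizontal distance between lid and bowl_rim below 0.005 m and height (world z) of lid between 0.122 and 0.13 m and angle between lid's own z axis and vertical below 0.05 rad and contact force between each of the fingers, the arm and lid below 0.2 N and linear speed of lid below 0.02 m/s and value of joint paddle below 0.06 rad), for 0.3 s.
2. the fingers hold the paddle at half travel (slow) for 3 s, the lid seated and not held (horizontal distance between lid and bowl_rim below 0.005 m and height (world z) of lid between 0.122 and 0.13 m and angle between lid's own z axis and vertical below 0.05 rad and contact force between each of the fingers, the arm and lid below 0.2 N and value of joint paddle between 0.1 and 0.28 rad and contact force between the fingers and chopper above 2 N), for 3 s.
At the end, for the whole second after the job is handed in: Still holding: fingers press the paddle with over 2 N, steady at 0.10 to 0.28 rad (half travel 0.19). Lid seated on the bowl: centred within 5 mm, origin 122 to 130 mm above the worktop, tilt under 0.05 rad, not touched by the robot. Every bystander within 30 mm of its start (all of step 2 and velocity of joint paddle between -0.1 and 0.1 rad/s and distance of each of soup_tin, fish_tin, mug_b, apple, egg_box, salt_shaker, garlic from where it was at the start of the episode below 0.03 m); the arm keeps its last pose, push and grip.
It fails at once if the paddle is pressed (more than 0.06 rad) while the lid is not seated on the bowl (value of joint paddle above 0.06 rad and not (horizontal distance between lid and bowl_rim below 0.005 m and height (world z) of lid between 0.122 and 0.13 m and angle between lid's own z axis and vertical below 0.05 rad)).
It fails at once if the paddle is pressed into the fast speed (more than 0.335 rad of 0.38) (value of joint paddle above 0.335 rad).
It fails at once if the lid is dropped (falls faster than 0.4 m/s with no finger on it) (linear speed of lid above 0.4 m/s and contact force between the fingers and lid below 0.05 N).
It fails at once if a bystander is shifted by more than 30 mm (distance of any of soup_tin, fish_tin, mug_b, apple, egg_box, salt_shaker, garlic from where it was at the start of the episode above 0.03 m).
It also fails if it takes over 69 s, if anything falls off the work surface, if the arm or the gripper's body presses on something with over 40 N, if the wrist force passes 120 N, or if a joint passes its speed limit or range.

## Working session

There is one attempt and no reset: what is moved stays moved. The work goes in short steps, Python scripts to look and compute and a tool call to move; the robot and the scene stay as the last step left them, time stands still between calls to the robot, and variables do not carry over. Pictures are saved under pics/ and viewed, at most 10 in all, crops included, and the job is handed in when it is done.

Besides the shell and the picture viewer there is one more tool, called after ">>>" by a JSON object that holds its "fn" and its "kwargs", one argument or row to a line. arm_command: Moves the arm, as the interface text tells. Shifts and turns lie within -1 to 1; 1 stands for 75 cm of shift or 60 degrees of turn. Its arguments: {"type":"object","properties":{"steps":{"type":"array"},"grip_force":{"type":"number"}},"required":["steps"]}

```bash
mkdir -p pics; cat > h.py <<'E'
import numpy as np, cv2
from plant import get_state, read_camera, sign_off, recognise
from scipy.spatial.transform import Rotation as Ro
def ray(p,rc):
    d=np.linalg.solve(p["K"],[rc[1],rc[0],1.0]); R=np.array(p["R"]);t=np.array(p["t"])
    return -R.T@t, R.T@d
def atz(p,rc,z):
    c,d=ray(p,rc); return c+d*(z-c[2])/d[2]
def proj(p,X):
    q=np.array(p["K"])@(np.array(p["R"])@np.array(X)+p["t"]); return q[1]/q[2],q[0]/q[2]
def tri(ps,rcs):
    A=np.zeros((3,3));b=np.zeros(3)
    for p,rc in zip(ps,rcs):
        c,d=ray(p,rc);d/=np.linalg.norm(d);M=np.eye(3)-np.outer(d,d);A+=M;b+=M@c
    return np.linalg.solve(A,b)
def save(p,n): cv2.imwrite("pics/"+n,p["pixels"][:,:,::-1])
E
python3 - <<'E'
from h import *
s=get_state();print({k:np.round(v,3) for k,v in s.items()})
P={n:read_camera(n) for n in("side","top")}
for n,p in P.items():
    save(p,n+"0.png"); print(n,np.round(-np.array(p["R"]).T@p["t"],3))
    for q in["lid","chopper","paddle","bowl_rim","soup_tin","fish_tin","mug_b","apple","egg_box","salt_shaker","garlic"]:
        try: print(q,[(np.round(r["point"]).tolist(),round(r["conf"],2),np.round(atz(p,r["point"],0.03),3).tolist()) for r in recognise(p,q)[:2]])
        except Exception as e: print(q,e)
E
```

```text
{'time': np.float64(0.0), 'qpos': array([ 1.097,  0.287,  1.578, -0.   ,  1.279, -0.15 ]), 'dq': array([-0.001, -0.   ,  0.001, -0.001,  0.002,  0.002]), 'joint_efforts': array([-1.0000e-03, -4.0600e+01, -2.9261e+01, -0.0000e+00,  6.0000e-03,
       -0.0000e+00]), 'eef_pos': array([0.214, 0.639, 0.23 ]), 'tcp_rot': array([ 0.161,  0.987, -0.001, -0.   ]), 'contact_force': array([ 0.126, -0.145,  0.262]), 'wrist_torque': array([0.033, 0.014, 0.02 ]), 'finger_force': np.float64(0.0), 'opening': np.float64(1.0)}
side [ 0.243 -0.874  0.656]
lid [([290.0, 314.0], 0.72, [0.439, -0.21, 0.03])]
chopper [([191.0, 266.0], 0.58, [0.439, 0.314, 0.03])]
paddle [([194.0, 271.0], 0.51, [0.45, 0.287, 0.03]), ([206.0, 342.0], 0.38, [0.642, 0.124, 0.03])]
bowl_rim [([190.0, 265.0], 0.83, [0.437, 0.325, 0.03])]
soup_tin [([180.0, 354.0], 0.93, [0.753, 0.283, 0.03])]
fish_tin [([207.0, 344.0], 0.85, [0.646, 0.12, 0.03])]
mug_b [([163.0, 316.0], 0.9, [0.673, 0.474, 0.03])]
apple [([186.0, 316.0], 0.61, [0.61, 0.289, 0.03]), ([192.0, 270.0], 0.32, [0.45, 0.299, 0.03])]
egg_box [([321.0, 444.0], 0.73, [0.6
[... 373 characters left out ...]
[219.0, 257.0], 0.66, [0.479, 0.226, 0.03]), ([220.0, 241.0], 0.56, [0.458, 0.28, 0.03])]
soup_tin [([167.0, 284.0], 0.8, [0.753, 0.199, 0.03]), ([212.0, 428.0], 0.53, [0.666, -0.394, 0.03])]
fish_tin [([190.0, 300.0], 0.89, [0.652, 0.106, 0.03]), ([252.0, 368.0], 0.71, [0.436, -0.201, 0.03])]
mug_b [([172.0, 228.0], 0.63, [0.676, 0.41, 0.03]), ([202.0, 315.0], 0.3, [0.61, 0.034, 0.03])]
apple [([192.0, 253.0], 0.67, [0.598, 0.281, 0.03])]
egg_box [([213.0, 428.0], 0.59, [0.66, -0.392, 0.03]), ([170.0, 227.0], 0.52, [0.683, 0.415, 0.03])]
salt_shaker [([199.0, 316.0], 0.6, [0.623, 0.033, 0.03])]
garlic [([191.0, 300.0], 0.6, [0.648, 0.105, 0.03]), ([216.0, 375.0], 0.52, [0.598, -0.2, 0.03])]
```

```bash
python3 - <<'E'
import cv2
a=cv2.imread("pics/side0.png");b=cv2.imread("pics/top0.png")
cv2.imwrite("pics/c1.png",cv2.resize(a[130:330,190:456],None,fx=3,fy=3,interpolation=2))
cv2.imwrite("pics/c2.png",cv2.resize(b[150:290,190:400],None,fx=3.8,fy=3.8,interpolation=2))
E
```

```text
(no output)
```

View pics/c1.png

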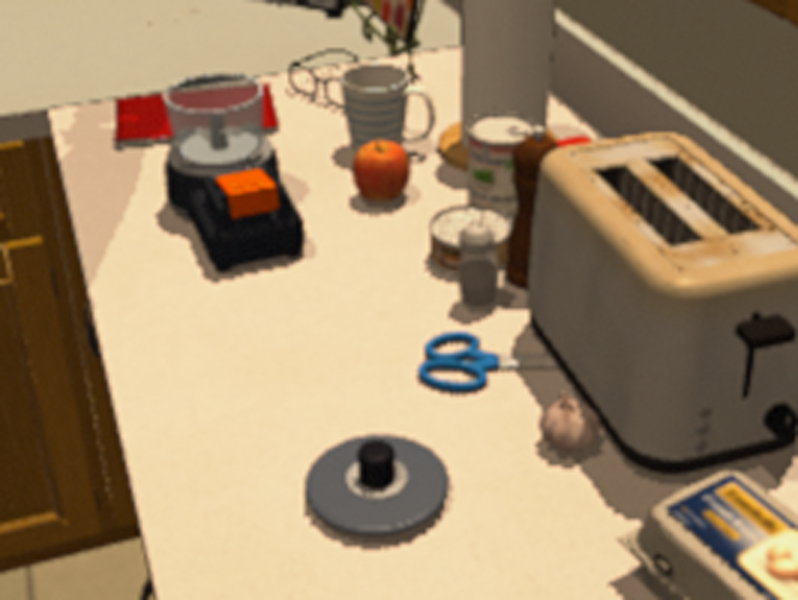

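View pics/c2.png

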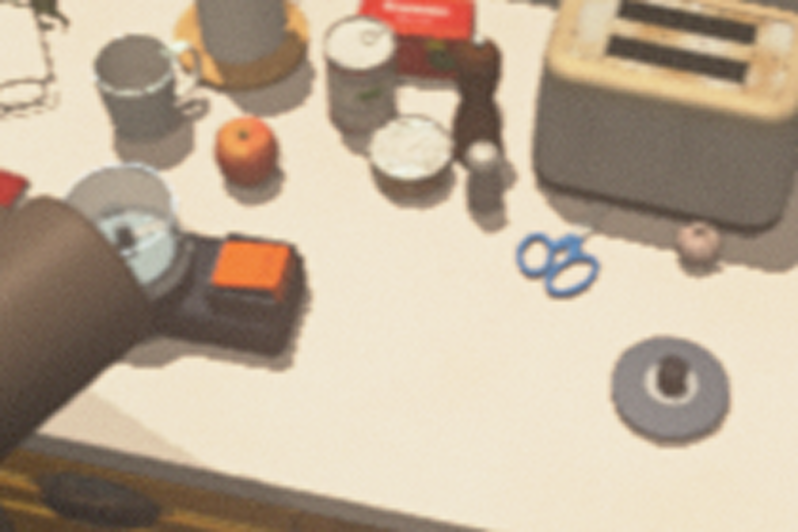

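Side view shows the lid at about (row 290, col 315), the bowl rim near (160, 262) and the orange paddle near (193, 272). In the top view the arm hides part of the bowl. The network points agree with both pictures. Next I'll fit the lid silhouette.

```bash
cat >> h.py <<'E'
from scipy.optimize import minimize
def circ(x,y,z,r,n=60):
    a=np.linspace(0,2*np.pi,n,endpoint=False); return np.c_[x+r*np.cos(a),y+r*np.sin(a),np.full(n,z)]
def hullc(p,pts):
    h=cv2.convexHull(np.array([proj(p,X)[::-1] for X in pts],np.float32)); m=cv2.moments(h)
    return np.array([m["m10"]/m["m00"],m["m01"]/m["m00"]]),cv2.contourArea(h)
def blob(mask,rc):
    n,l,st,ce=cv2.connectedComponentsWithStats(mask.astype(np.uint8))
    r,c=np.round(rc).astype(int); w=l[r-6:r+7,c-6:c+7].ravel(); w=w[w>0]; k=np.bincount(w).argmax()
    return l==k
E
python3 - <<'E'
from h import *
g={"side":(290,314),"top":(250,365)}
for n in g:
    p=read_camera(n); V=p["pixels"].max(2)
    for th in(110,130,150):
        m=blob(V<th,g[n]); c=cv2.findContours(m.astype(np.uint8),0,1)[0]; c=max(c,key=cv2.contourArea)
        h=cv2.convexHull(c); M=cv2.moments(h); ce=np.array([M["m10"],M["m01"]])/M["m00"]
        f=lambda v:np.sum((hullc(p,np.r_[circ(v[0],v[1],.016,.0575),circ(v[0],v[1],.010,.0575),circ(v[0],v[1],.046,.015)])[0]-ce)**2)
        r=minimize(f,[.44,-.2],method="Nelder-Mead",options=dict(xatol=1e-5,fatol=1e-6))
        print(n,th,r.x.round(4),cv2.contourArea(h),hullc(p,np.r_[circ(*r.x,.016,.0575),circ(*r.x,.010,.0575),circ(*r.x,.046,.015)])[1])
        k=blob(V<60,np.array(proj(p,[*r.x,.035]))); rr,cc=np.nonzero(k)
    print("knob",k.sum(),atz(p,(rr.mean(),cc.mean()),.031).round(4))
E
```

```text
side 110 [ 0.4453 -0.2017] 1296.0 1384.237506879028
side 130 [ 0.4445 -0.202 ] 1345.5 1386.1570530352183
side 150 [ 0.4442 -0.2021] 1388.0 1387.1532788635232
knob 162 [ 0.4471 -0.1946  0.031 ]
top 110 [ 0.4598 -0.1928] 40.5 696.6071337712929Traceback (most recent call last):
  File "<stdin>", line 11, in <module>
  File "h.py", line 25, in blob
    r,c=np.round(rc).astype(int); w=l[r-6:r+7,c-6:c+7].ravel(); w=w[w>0]; k=np.bincount(w).argmax()
                                                                            ~~~~~~~~~~~~~~~~~~~~~^^
ValueError: attempt to get argmax of an empty sequence
```

>>> {"fn": "arm_command", "kwargs": {
  "steps": [
    {"translation": [-0.39,-0.18,0],"twist": [0,0,0],"fingers": 1},
    {"translation": [-0.39,-0.18,0],"twist": [0,0,0],"fingers": 1},
    {"translation": [-0.39,-0.18,0],"twist": [0,0,0],"fingers": 1},
    {"translation": [-0.39,-0.18,0],"twist": [0,0,0],"fingers": 1},
    {"translation": [-0.39,-0.18,0],"twist": [0,0,0],"fingers": 1}
  ]
}}

```text
time: 1.92
eef_pos: [0.4433, 0.424, 0.2316]
tcp_rot: [0.161, 0.987, 0.0, 0.0]
contact_force: [1.1, -0.5, 0.2]
opening: 0.998
finger_force: 0.0
```

```bash
cat >> h.py <<'E'
def to(X,rows=True):
    s=get_state(); R=Ro.from_quat(s["tcp_rot"]); d=R.inv().apply(np.array(X)-s["eef_pos"])
    print("tcp",np.round(s["eef_pos"],4),"R",R.as_matrix().round(3).tolist(),"q",np.round(s["qpos"],2),"t",round(float(s["time"]),2),"F",np.round(s["contact_force"],1)); print("shift cmd",(d/.75).round(4))
E
python3 - <<'E'
from h import *
to([.5,.1,.231])
p=read_camera("top");V=p["pixels"].max(2);print(V[240:262:3,348:386:3])
for th in(140,155,170):
    m=blob(V<th,(250,365)); c=cv2.findContours(m.astype(np.uint8),0,1)[0]; c=max(c,key=cv2.contourArea)
    h=cv2.convexHull(c); M=cv2.moments(h); ce=np.array([M["m10"],M["m01"]])/M["m00"]
    P=lambda v:hullc(p,np.r_[circ(v[0],v[1],.016,.0575),circ(v[0],v[1],.010,.0575)])
    r=minimize(lambda v:np.sum((P(v)[0]-ce)**2),[.44,-.2],method="Nelder-Mead",options=dict(xatol=1e-5,fatol=1e-6))
    print(th,r.x.round(4),cv2.contourArea(h),P(r.x)[1])
E
```

```text
tcp [0.4433 0.424  0.2316] R [[-0.948, 0.318, 0.001], [0.318, 0.948, 0.0], [-0.0, 0.001, -1.0]] q [ 0.6   0.15  1.73  0.    1.25 -0.65] t 1.93 F [ 1.1 -0.5  0.2]
shift cmd [-0.209  -0.3856  0.0007]
[[241 240 241 194 142 147 138 138 170 237 241 240 240]
 [241 241 155 142 143 141 123 135 140 143 225 241 240]
 [241 212 141 148 151 145 111 102 145 142 136 238 241]
 [241 169 146 141 204 125 101 104 198 141 139 185 241]
 [241 168 149 146 193 148  96 104 207 144 143 161 241]
 [240 170 148 151 148 186 203 203 151 143 142 155 241]
 [240 225 146 149 148 149 145 147 142 148 140 178 240]
 [241 240 175 137 154 154 149 149 150 142 127 238 240]]
140 [ 0.4704 -0.1956] 107.5 689.8046208070591
155 [ 0.4423 -0.1936] 636.5 708.7937252367847
170 [ 0.4424 -0.1937] 656.0 708.7369175653439
```

>>> {"fn": "arm_command", "kwargs": {
  "steps": [
    {"translation": [-0.2,-0.38,0],"twist": [0,0,0],"fingers": 1},
    {"translation": [-0.2,-0.38,0],"twist": [0,0,0],"fingers": 1},
    {"translation": [-0.2,-0.38,0],"twist": [0,0,0],"fingers": 1},
    {"translation": [-0.2,-0.38,0],"twist": [0,0,0],"fingers": 1},
    {"translation": [-0.2,-0.38,0],"twist": [0,0,0],"fingers": 1}
  ]
}}

```text
time: 2.6
eef_pos: [0.4921, 0.1153, 0.2318]
tcp_rot: [0.161, 0.987, 0.0, 0.001]
contact_force: [0.8, 0.6, 0.2]
opening: 1.001
finger_force: 0.0
```

```bash
python3 - <<'E'
from h import *
to([.444,-.1945,.12])
E
```

```text
tcp [0.4921 0.1153 0.2318] R [[-0.948, 0.318, 0.001], [0.318, 0.948, 0.0], [-0.001, 0.0, -1.0]] q [ 0.03 -0.09  1.99 -0.    1.25 -1.22] t 2.6 F [0.8 0.6 0.2]
shift cmd [-0.0703 -0.4121  0.1489]
```

>>> {"fn": "arm_command", "kwargs": {
  "steps": [
    {"translation": [-0.07,-0.41,0.05],"twist": [0,0,0],"fingers": 1},
    {"translation": [-0.07,-0.41,0.05],"twist": [0,0,0],"fingers": 1},
    {"translation": [-0.07,-0.41,0.1],"twist": [0,0,0],"fingers": 1},
    {"translation": [-0.07,-0.41,0.15],"twist": [0,0,0],"fingers": 1},
    {"translation": [-0.07,-0.41,0.15],"twist": [0,0,0],"fingers": 1}
  ]
}}

```text
time: 3.22
eef_pos: [0.4473, -0.1716, 0.1321]
tcp_rot: [0.161, 0.987, -0.0, 0.001]
contact_force: [0.6, 0.1, -0.0]
opening: 1.0
finger_force: 0.0
```

>>> {"fn": "arm_command", "kwargs": {
  "steps": [
    {"translation": [0,0,0],"twist": [0,0,0],"fingers": 1},
    {"translation": [0,0,0],"twist": [0,0,0],"fingers": 1}
  ]
}}

```text
time: 3.48
eef_pos: [0.4476, -0.1697, 0.1324]
tcp_rot: [0.162, 0.987, 0.0, 0.0]
contact_force: [-0.7, -0.5, -0.1]
opening: 0.998
finger_force: 0.0
```

```bash
python3 - <<'E'
from h import *
to([.444,-.1945,.02])
a=read_camera("side");b=read_camera("top");save(a,"s1.png");save(b,"t1.png")
# chopper measurements, orange mask
for n,p in(("side",a),("top",b)):
    H=cv2.cvtColor(p["pixels"],cv2.COLOR_RGB2HSV); m=(H[...,0]<16)&(H[...,1]>200)&(H[...,2]>150)
    m=blob(m,(192,271) if n=="side" else (217,256)); r,c=np.nonzero(m); print(n,m.sum(),r.mean(),c.mean(),r.min(),r.max(),c.min(),c.max())
X=a["pixels"][120:215,230:300];Y=b["pixels"][180:260,195:280]
f=lambda i,w:cv2.resize(i,w,interpolation=2)[:,:,::-1]
cv2.imwrite("pics/ch.png",np.vstack([np.hstack([f(X,(398,540)),f(Y,(400,376))[:376] if 0 else cv2.copyMakeBorder(f(Y,(400,376)),0,164,0,0,0)])]))
L=a["pixels"][255:320,270:360]; M=b["pixels"][210:290,320:410]
cv2.imwrite("pics/li.png",np.hstack([cv2.copyMakeBorder(f(L,(399,288)),0,67,0,0,0),f(M,(399,355))]))
E
```

```text
tcp [ 0.4476 -0.1697  0.1324] R [[-0.948, 0.319, 0.0], [0.319, 0.948, 0.0], [-0.0, 0.0, -1.0]] q [-0.57 -0.04  2.13  0.    1.05 -1.82] t 3.48 F [-0.7 -0.5 -0.1]
shift cmd [-0.006  -0.0329  0.1499]
side 121 190.52892561983472 271.44628099173553 186 195 262 281Traceback (most recent call last):
  File "<stdin>", line 7, in <module>
  File "h.py", line 25, in blob
    r,c=np.round(rc).astype(int); w=l[r-6:r+7,c-6:c+7].ravel(); w=w[w>0]; k=np.bincount(w).argmax()
                                                                            ~~~~~~~~~~~~~~~~~~~~~^^
ValueError: attempt to get argmax of an empty sequence
```

```bash
python3 - <<'E'
import numpy as np,cv2
a=cv2.imread("pics/s1.png");b=cv2.imread("pics/t1.png")
f=lambda i,s:cv2.resize(i,None,fx=s,fy=s,interpolation=2)
def pad(i,h): return cv2.copyMakeBorder(i,0,h-i.shape[0],0,0,0)
X=f(a[125:220,230:300],5);Y=f(b[175:265,190:280],4.6);h=max(X.shape[0],Y.shape[0])
cv2.imwrite("pics/ch.png",np.hstack([pad(X,h),pad(Y,h)]))
L=f(a[245:320,270:360],4.4);M=f(b[210:290,320:410],4.4);h=max(L.shape[0],M.shape[0])
cv2.imwrite("pics/li.png",np.hstack([pad(L,h),pad(M,h)]))
E
```

```text
(no output)
```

View pics/ch.png

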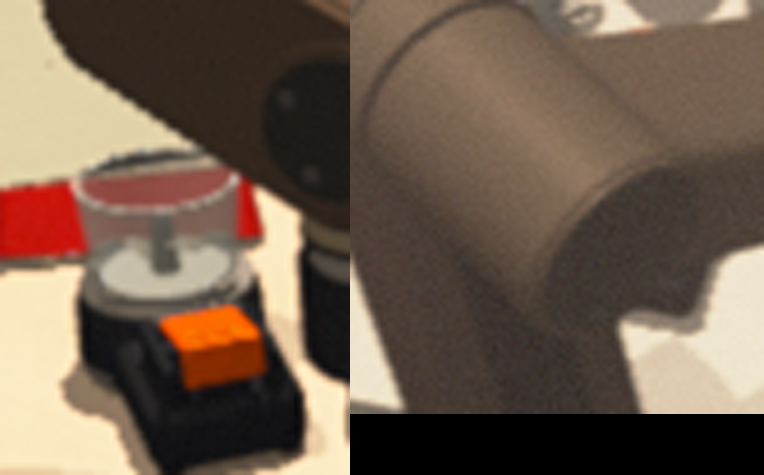

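View pics/li.png

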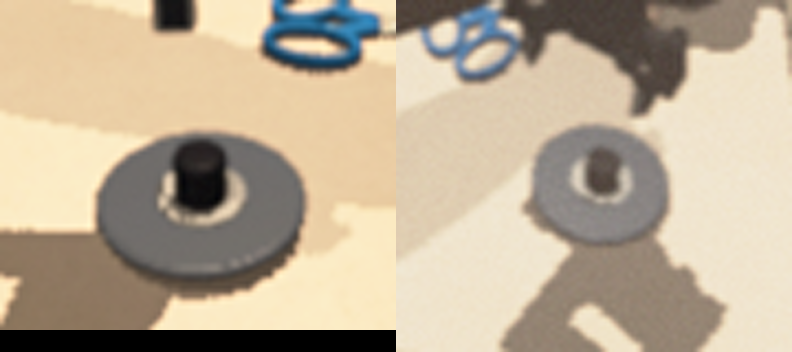

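Left: the lid top face centre is at side (row 290.4, col 315.6). Right: the flange centre is at top (251.8, 366.4), and the knob is at top (248.6, 367). The arm blocks the top view of the chopper for now.

```bash
python3 - <<'E'
from h import *
a=read_camera("side");b=read_camera("top")
print(atz(a,(290.4,315.6),.016),atz(b,(251.8,366.4),.013),atz(b,(248.6,367),.031))
for p,v in((a,(.445,-.1945)),(b,(.445,-.1945))):
    q=np.array([proj(p,X) for X in circ(*v,.016,.0575)]);print(q.min(0),q.max(0))
E
```

```text
[ 0.44695361 -0.19864198  0.016     ] [ 0.4448203  -0.19484439  0.013     ] [ 0.44692307 -0.19489417  0.031     ]
[273.70498906 290.04489481] [307.02448843 338.47842916]
[238.00057087 350.40999251] [265.12382086 382.3985462 ]
```

>>> {"fn": "arm_command", "kwargs": {
  "steps": [
    {"translation": [-0.009,-0.034,0.06],"twist": [0,0,0],"fingers": 1},
    {"translation": [-0.009,-0.034,0.11],"twist": [0,0,0],"fingers": 1},
    {"translation": [-0.009,-0.034,0.14],"twist": [0,0,0],"fingers": 1},
    {"translation": [-0.009,-0.034,0.148],"twist": [0,0,0],"fingers": 1},
    {"translation": [-0.009,-0.034,0.148],"twist": [0,0,0],"fingers": 1}
  ]
}}

```text
time: 4.3
eef_pos: [0.4463, -0.1958, 0.0218]
tcp_rot: [0.161, 0.987, -0.0, 0.0]
contact_force: [0.1, 0.4, 0.1]
opening: 0.999
finger_force: 0.0
```

>>> {"fn": "arm_command", "kwargs": {
  "steps": [
    {"translation": [0,0,0],"twist": [0,0,0],"fingers": -0.2},
    {"translation": [0,0,0],"twist": [0,0,0],"fingers": -0.6},
    {"translation": [0,0,0],"twist": [0,0,0],"fingers": -1},
    {"translation": [0,0,0],"twist": [0,0,0],"fingers": -1},
    {"translation": [0,0,0],"twist": [0,0,0],"fingers": -1}
  ],
  "grip_force": 30
}}

```text
time: 4.92
eef_pos: [0.4461, -0.1964, 0.0219]
tcp_rot: [0.161, 0.987, -0.0, 0.0]
contact_force: [-0.4, 0.7, 5.0]
opening: 0.339
finger_force: 30.2
```

>>> {"fn": "arm_command", "kwargs": {
  "steps": [
    {"translation": [0,0,0],"twist": [0,0,0],"fingers": -1},
    {"translation": [0,0,0],"twist": [0,0,0],"fingers": -1},
    {"translation": [0,0,0],"twist": [0,0,0],"fingers": -1},
    {"translation": [0,0,0],"twist": [0,0,0],"fingers": -1}
  ],
  "grip_force": 40
}}

```text
time: 5.42
eef_pos: [0.4461, -0.1964, 0.0219]
tcp_rot: [0.161, 0.987, -0.0, 0.0]
contact_force: [-1.4, 0.6, 6.7]
opening: 0.331
finger_force: 39.0
```

>>> {"fn": "arm_command", "kwargs": {
  "steps": [
    {"translation": [0,0,-0.03],"twist": [0,0,0],"fingers": -1},
    {"translation": [0,0,-0.1],"twist": [0,0,0],"fingers": -1},
    {"translation": [0,0,-0.17],"twist": [0,0,0],"fingers": -1},
    {"translation": [0,0,-0.24],"twist": [0,0,0],"fingers": -1},
    {"translation": [0,0,-0.28],"twist": [0,0,0],"fingers": -1}
  ]
}}

```text
time: 6.05
eef_pos: [0.4461, -0.1965, 0.2338]
tcp_rot: [0.161, 0.987, -0.001, 0.002]
contact_force: [0.6, 0.2, -1.0]
opening: 0.331
finger_force: 40.0
```

```bash
python3 - <<'E'
from h import *
to([.5,.05,.23])
a=read_camera("side");b=read_camera("top");save(a,"s2.png");save(b,"t2.png")
print(recognise(a,"lid")[:1])
f=lambda i,s:cv2.resize(i,None,fx=s,fy=s,interpolation=2)
X=a["pixels"][:,170:490,::-1];Y=b["pixels"][:,150:470,::-1]
cv2.imwrite("pics/v2.png",f(np.hstack([X,Y]),1.25))
E
```

```text
tcp [ 0.4461 -0.1965  0.2338] R [[-0.948, 0.318, 0.003], [0.318, 0.948, -0.002], [-0.003, -0.001, -1.0]] q [-0.62 -0.14  2.02 -0.    1.25 -1.87] t 6.05 F [ 0.6  0.2 -1. ]
shift cmd [0.0365 0.3345 0.0045]
[{'point': [215.1, 315.3], 'conf': 0.69}]
```

View pics/v2.png

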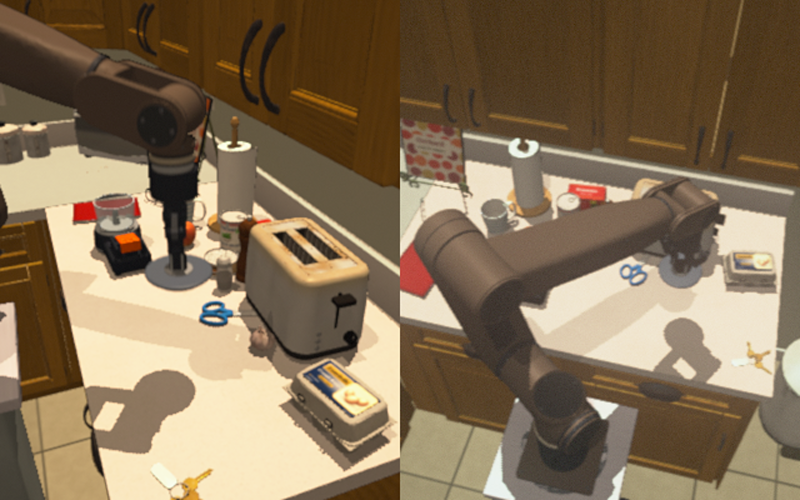

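```bash
python3 - <<'E'
from h import *
a=read_camera("side");b=read_camera("top")
B=atz(a,(160.6,261.5),.136);print("bowl side",B.round(4))
for v in(B,):
  for p in(a,b):
    q=np.array([proj(p,X) for X in circ(v[0],v[1],.136,.0545)]);print("ext",q.min(0).round(1),q.max(0).round(1))
S=[(320,162),(307,238),(343,265),(358,180)]
S=[(125+r/5,230+c/5) for r,c in S]
T=[(240,225),(240,292),(290,283),(280,212)]
# corner: side order: back-left, back-right, front-right, front-left with z
for (r,c),z in zip(S,(.079,.079,.0905,.0905)): print("side",atz(a,(r,c),z).round(4))
Z=cv2.imread("pics/t0.png");H=cv2.cvtColor(Z,cv2.COLOR_BGR2HSV)
for nm,H in(("t",H),("s",cv2.cvtColor(cv2.imread("pics/s2.png"),cv2.COLOR_BGR2HSV))):
    m=(H[...,0]<18)&(H[...,1]>150)&(H[...,2]>180); 
    m=blob(m,(220,256) if nm=="t" else (192,271)); c=cv2.findContours(m.astype(np.uint8),0,1)[0][0]
    print(nm,m.sum(),cv2.boxPoints(cv2.minAreaRect(c)).round(1).tolist(), cv2.approxPolyDP(c,2,True)[:,0].tolist())
    bx=cv2.boxPoints(cv2.minAreaRect(c))
    if nm=="t":
        for x in bx: print(atz(b,(x[1],x[0]),.085).round(4))
E
python3 - <<'E'
import cv2,numpy as np
f=lambda i,s:cv2.resize(i,None,fx=s,fy=s,interpolation=2)
a=cv2.imread("pics/s2.png")[145:215,230:295];b=cv2.imread("pics/t0.png")[185:250,200:275]
X=f(a,6);Y=f(b,5.3);h=max(X.shape[0],Y.shape[0]);p=lambda i:cv2.copyMakeBorder(i,0,h-i.shape[0],0,0,0)
cv2.imwrite("pics/ch2.png",np.hstack([p(X),p(Y)]))
E
```

```text
bowl side [0.4375 0.3318 0.136 ]
ext [154.2 244.9] [167.5 278. ]
ext [192.6 206.9] [216.9 238. ]
side [0.4159 0.2393 0.079 ]
side [0.4654 0.2391 0.079 ]
side [0.465  0.164  0.0905]
side [0.4125 0.1643 0.0905][ WARN:0@6.900] global loadsave.cpp:275 findDecoder imread_('pics/t0.png'): can't open/read file: check file path/integrity
Traceback (most recent call last):
cv2.error: OpenCV(4.12.0) /io/opencv/modules/imgproc/src/color.cpp:199: error: (-215:Assertion failed) !_src.empty() in function 'cvtColor'

[ WARN:0@0.019] global loadsave.cpp:275 findDecoder imread_('pics/t0.png'): can't open/read file: check file path/integrity
Traceback (most recent call last):
TypeError: 'NoneType' object is not subscriptable
```

```bash
python3 - <<'E'
from h import *
f=lambda i,s:cv2.resize(i,None,fx=s,fy=s,interpolation=2)
A=cv2.imread("pics/s2.png");Bm=cv2.imread("pics/top0.png")
a=read_camera("side");b=read_camera("top")
H=cv2.cvtColor(Bm,cv2.COLOR_BGR2HSV);m=blob((H[...,0]<18)&(H[...,1]>150)&(H[...,2]>140),(220,256))
c=max(cv2.findContours(m.astype(np.uint8),0,1)[0],key=cv2.contourArea);bx=cv2.boxPoints(cv2.minAreaRect(c));print(m.sum(),bx.round(1).tolist())
for x in bx: print(atz(b,(x[1],x[0]),.085).round(4))
for I,p,o,s in((A,a,(145,230),6),(Bm,b,(185,200),5.3)):
    sub=f(I[o[0]:o[0]+68,o[1]:o[1]+66],s)
    pts=[(circ(.4375,.3318,.136,.0545),(0,255,0))]
    pad=np.array([[.4375-.025,.239,.0777],[.4375+.025,.239,.0777],[.4375+.025,.174,.0905],[.4375-.025,.174,.0905]]);pts.append((pad,(255,0,255)))
    for P,col in pts:
        q=np.array([[(proj(p,X)[1]-o[1]+.5)*s,(proj(p,X)[0]-o[0]+.5)*s] for X in P]).astype(np.int32);cv2.polylines(sub,[q],True,col,1)
    if I is A: X1=sub
    else: X2=sub
h=max(X1.shape[0],X2.shape[0]);pd=lambda i:cv2.copyMakeBorder(i,0,h-i.shape[0],0,0,0)
cv2.imwrite("pics/ch2.png",np.hstack([pd(X1),pd(X2)]))
E
```

```text
207 [[245.8000030517578, 224.60000610351562], [246.8000030517578, 212.6999969482422], [265.29998779296875, 214.3000030517578], [264.29998779296875, 226.1999969482422]]
[0.4076 0.2407 0.085 ]
[0.4589 0.2538 0.085 ]
[0.4684 0.1867 0.085 ]
[0.4169 0.1748 0.085 ]
```

View pics/ch2.png

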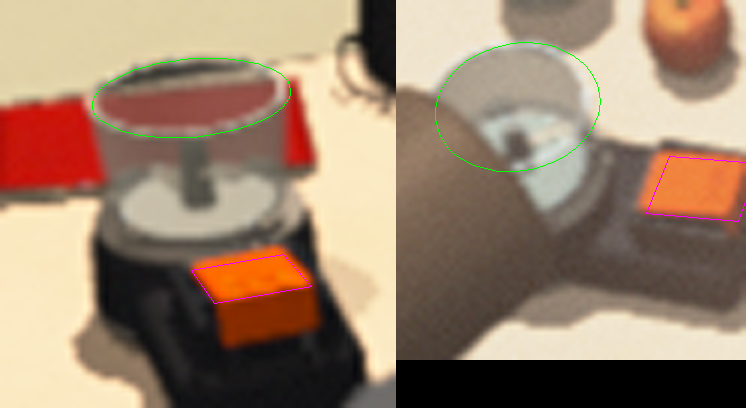

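```bash
python3 - <<'E'
from h import *
a=read_camera("side");b=read_camera("top")
A=cv2.imread("pics/s2.png");A0=cv2.imread("pics/side0.png");B0=cv2.imread("pics/top0.png")
K=cv2.getStructuringElement(cv2.MORPH_ELLIPSE,(5,5))
def prep(I):
    g=cv2.resize(I,None,fx=2,fy=2,interpolation=cv2.INTER_CUBIC); g=g[...,0].astype(np.float32)  # blue
    bl=cv2.GaussianBlur(g,(0,0),1.2)-cv2.GaussianBlur(g,(0,0),5); return bl
def score(M,p,x,y,r,sel):
    P=circ(x,y,.136,r,120)[sel]; q=np.array([proj(p,X) for X in P]); 
    return float(cv2.remap(M,((q[:,1]+.5)*2-.5).astype(np.float32)[None],((q[:,0]+.5)*2-.5).astype(np.float32)[None],cv2.INTER_LINEAR).mean())
al=np.ones(120,bool); ang=np.arange(120)*3
ts=(ang<120)|(ang>300)  # visible from top0: far(+x) / right
ims=[("s2",prep(A),a,al),("s0",prep(A0),a,al),("t0",prep(B0),b,ts)]
tot=0
for n,M,p,sel in ims:
    G=np.array([[score(M,p,x,y,.053,sel) for y in np.arange(.320,.345,.001)] for x in np.arange(.425,.451,.001)])
    i,j=np.unravel_index(G.argmax(),G.shape);print(n,.425+.001*i,.32+.001*j,G.max().round(1)); tot=tot+G/G.max()*(1 if n=="t0" else .5)
i,j=np.unravel_index(tot.argmax(),tot.shape);print("all",.425+.001*i,.32+.001*j)
E
```

```text
s2 0.436 0.339 20.6
s0 0.436 0.339 18.6
t0 0.438 0.341 15.8
all 0.437 0.34
```

>>> {"fn": "arm_command", "kwargs": {
  "steps": [
    {"translation": [0.03,0.08,0],"twist": [0,0,0],"fingers": -1},
    {"translation": [0.03,0.15,0],"twist": [0,0,0],"fingers": -1},
    {"translation": [0.03,0.22,0],"twist": [0,0,0],"fingers": -1},
    {"translation": [0.035,0.29,0],"twist": [0,0,0],"fingers": -1},
    {"translation": [0.04,0.36,0],"twist": [0,0,0],"fingers": -1}
  ]
}}

```text
time: 7.12
eef_pos: [0.503, 0.0712, 0.2301]
tcp_rot: [0.161, 0.987, -0.0, -0.001]
contact_force: [-0.0, -0.2, -1.2]
opening: 0.333
finger_force: 40.0
```

```bash
python3 - <<'E'
from h import *
to([.437,.339,.21])
E
```

```text
tcp [0.503  0.0712 0.2301] R [[-0.948, 0.318, -0.001], [0.318, 0.948, -0.0], [0.001, -0.0, -1.0]] q [-0.06 -0.09  1.98 -0.    1.25 -1.31] t 7.12 F [-0.  -0.2 -1.2]
shift cmd [0.197  0.3106 0.0269]
```

>>> {"fn": "arm_command", "kwargs": {
  "steps": [
    {"translation": [0.04,0.065,0],"twist": [0,0,0],"fingers": -1},
    {"translation": [0.08,0.13,0],"twist": [0,0,0],"fingers": -1},
    {"translation": [0.12,0.19,0],"twist": [0,0,0],"fingers": -1},
    {"translation": [0.16,0.25,0.01],"twist": [0,0,0],"fingers": -1},
    {"translation": [0.195,0.308,0.027],"twist": [0,0,0],"fingers": -1}
  ]
}}

```text
time: 7.75
eef_pos: [0.4372, 0.3368, 0.2102]
tcp_rot: [0.161, 0.987, -0.0, 0.0]
contact_force: [1.0, -0.3, -0.9]
opening: 0.333
finger_force: 40.0
```

>>> {"fn": "arm_command", "kwargs": {
  "steps": [
    {"translation": [0,0,0.03],"twist": [0,0,0],"fingers": -1},
    {"translation": [0,0,0.03],"twist": [0,0,0],"fingers": -1}
  ]
}}

```text
time: 8.0
eef_pos: [0.4359, 0.3346, 0.185]
tcp_rot: [0.161, 0.987, -0.002, -0.003]
contact_force: [0.4, 0.2, -1.1]
opening: 0.333
finger_force: 40.1
```

```bash
python3 - <<'E'
from h import *
to([.437,.339,.17])
a=read_camera("side");b=read_camera("top");save(a,"s3.png");save(b,"t3.png")
f=lambda i,s:cv2.resize(i,None,fx=s,fy=s,interpolation=2)
s=get_state();T=s["eef_pos"];zf=T[2]-.0219+.016
out=[]
for p,o in((a,(120,220)),(b,(160,190))):
    sub=f(p["pixels"][o[0]:o[0]+100,o[1]:o[1]+80,::-1],5)
    for P,col in((circ(T[0],T[1],zf,.0575),(0,255,0)),(circ(.437,.339,.136,.0545),(255,0,255))):
        q=np.array([[(proj(p,X)[1]-o[1]+.5)*5,(proj(p,X)[0]-o[0]+.5)*5] for X in P]).astype(np.int32);cv2.polylines(sub,[q],True,col,1)
    out.append(sub)
cv2.imwrite("pics/v3.png",np.hstack(out))
E
```

```text
tcp [0.4359 0.3346 0.185 ] R [[-0.948, 0.317, -0.006], [0.317, 0.948, -0.003], [0.005, -0.005, -1.0]] q [ 0.47  0.06  1.93 -0.    1.17 -0.78] t 8.0 F [ 0.4  0.2 -1.1]
shift cmd [0.0003 0.0062 0.0199]
```

View pics/v3.png

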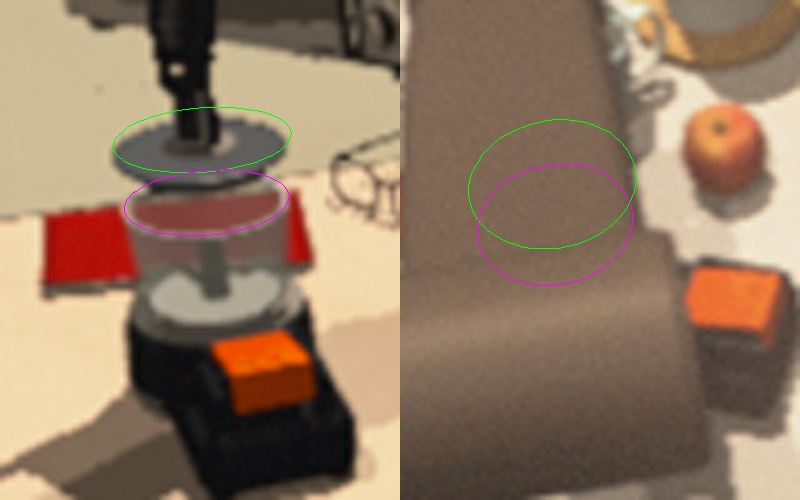

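The lid is held over the bowl. Its flange shows about 2.5 px below the outline predicted for it in the side view (rows near 145–157), while the rim outline fits. I'll measure the lid in the grip more closely.

```bash
cat > lidfit.py <<'E'
from h import *
def fit(p,I,T,off=None,prt=True):
    "fit lid centre (x fixed-depth): returns z,lateral given T; I is RGB"
    r0,c0=proj(p,[T[0],T[1],T[2]-.006]); h=cv2.cvtColor(I,cv2.COLOR_RGB2HSV)
    m=((h[...,1]<70)&(h[...,2]<140)&(h[...,2]>70)).astype(np.uint8)
    w=np.zeros_like(m);w[int(r0)-12:int(r0)+16,int(c0)-26:int(c0)+27]=1;m&=w
    m=cv2.morphologyEx(m,cv2.MORPH_OPEN,np.ones((2,3),np.uint8))
    n,l,st,ce=cv2.connectedComponentsWithStats(m);k=1+st[1:,4].argmax();print("blob l,t,w,h,area",st[k])
    for dz in(0,-.004,-.008,-.012):
        z=T[2]-.0219+.016+dz;q=np.array([proj(p,X) for X in np.r_[circ(T[0],T[1],z,.0575),circ(T[0],T[1],z-.006,.0575)]]);print(dz,"pred l,t,r,b",q[:,1].min().round(1),q[:,0].min().round(1),q[:,1].max().round(1),q[:,0].max().round(1))
E
python3 - <<'E'
from lidfit import *
a=read_camera("side");s=get_state();print(s["eef_pos"],s["opening"])
fit(a,a["pixels"],s["eef_pos"])
fit(a,cv2.imread("pics/s2.png")[...,::-1].copy(),[.4461,-.1965,.2338])
fit(a,cv2.imread("pics/s1.png")[...,::-1].copy(),[.4461,-.1964,.0219])
print(a["pixels"][140:166,240:272:6].max(2).tolist())
E
```

```text
[0.4384385  0.3346274  0.18879617] 0.33445806448051696
blob l,t,w,h,area [243 144  35  13 286]
0 pred l,t,r,b 242.4 140.7 278.0 155.6
-0.004 pred l,t,r,b 242.5 141.8 278.1 156.8
-0.008 pred l,t,r,b 242.7 142.9 278.2 157.9
-0.012 pred l,t,r,b 242.8 144.0 278.3 159.1
blob l,t,w,h,area [285 206  53  24 903]
0 pred l,t,r,b 284.5 200.1 339.3 231.1
-0.004 pred l,t,r,b 284.7 201.7 339.3 232.8
-0.008 pred l,t,r,b 284.8 203.2 339.3 234.4
-0.012 pred l,t,r,b 284.9 204.8 339.3 236.1
blob l,t,w,h,area [292 278  47  28 859]
0 pred l,t,r,b 290.7 274.1 339.2 309.4
-0.004 pred l,t,r,b 290.8 275.3 339.2 310.7
-0.008 pred l,t,r,b 290.9 276.6 339.2 312.0
-0.012 pred l,t,r,b 291.0 277.8 339.2 313.3
[[208, 206, 208, 19, 168, 207], [207, 207, 209, 18, 167, 209], [206, 205, 208, 16, 127, 206], [206, 207, 178, 16, 69, 160], [206, 209, 124, 20, 60, 102], [207, 205, 98, 18, 70, 95], [205, 160, 97, 26, 79, 96], [205, 104, 94, 57, 99, 97], [207, 95, 90, 59, 143, 98], [208, 96, 94, 57, 134, 97], [207, 96, 97, 77, 99, 97], [207, 97, 97, 92, 97, 99], [206, 90, 97, 97, 97, 103], [206, 93, 99, 98, 96, 84], [205, 164, 97, 102, 110, 48], [206, 205, 70, 79, 86, 60], [206, 209, 41, 41, 50, 125], [206, 207, 47, 53, 117, 158], [208, 184, 68, 123, 144, 141], [205, 144, 109, 131, 133, 126], [175, 142, 125, 118, 130, 133], [152, 149, 123, 126, 131, 133], [172, 155, 126, 128, 130, 133], [183, 163, 127, 127, 131, 135], [183, 154, 126, 127, 131, 146], [182, 133, 128, 129, 132, 130]]
```

```bash
python3 - <<'E'
from lidfit import *
from scipy.optimize import least_squares
a=read_camera("side");s=get_state();print(np.round(s["eef_pos"],4),s["opening"],np.round(s["dq"],3))
def cols(I,T,skip,lowth):
    V=I.max(2).astype(float);r0,c0=proj(a,[T[0],T[1],T[2]-.006]);r0=int(round(r0))
    out=[]
    for c in range(int(c0)-24,int(c0)+25):
        if skip[0]<=c<=skip[1]: continue
        v=V[:,c]; rows=np.arange(r0-14,r0+22)
        g=(v[rows]>80)&(v[rows]<118)
        if g.sum()<3: continue
        i=rows[g][0]; 
        # subpixel at top: between bg and 97
        bg=v[i-3];t=i-(0.5-0) if bg<130 else i-.5-(97-v[i-1])/(97-bg)*0 - (bg-v[i-1])/(bg-97)
        j=i
        while 80<v[j+1]<118: j+=1
        out.append((c,round(float(t),2),j+.5,round(bg),round(v[j+2])))
    return out
for nm,I,T,skip in(("now",a["pixels"],s["eef_pos"],(255,267)),("s2",cv2.imread("pics/s2.png")[...,::-1],[.4461,-.1965,.2338],(303,322)),("s1",cv2.imread("pics/s1.png")[...,::-1],[.4461,-.1964,.0219],(309,322))):
    o=cols(I,T,skip,0)
    z=T[2]-.0219+.016
    qt=np.array([proj(a,X) for X in circ(T[0],T[1],z,.0575,400)]);qb=np.array([proj(a,X) for X in circ(T[0],T[1],z-.006,.0575,400)])
    print(nm)
    for c,t,b,bg,un in o[::3]:
        near=np.abs(qt[:,1]-c)<.6;nb=np.abs(qb[:,1]-c)<.6
        if near.any() and nb.any(): print(c,"top",t,"pred",qt[near,0].min().round(1),"bot",b,"pred",qb[nb,0].max().round(1),bg,un)
E
```

```text
[0.4387 0.3346 0.1893] 0.3322760638867025 [-0.002 -0.008 -0.004  0.     0.001  0.001]
now
244 top 147.81 pred 145.1 bot 151.5 pred 152.9 206 181
247 top 145.04 pred 143.5 bot 153.5 pred 154.2 207 182
250 top 144.04 pred 142.4 bot 153.5 pred 154.9 209 65
253 top 143.08 pred 141.6 bot 147.5 pred 155.3 209 87
269 top 142.04 pred 140.8 bot 153.5 pred 154.1 208 49
272 top 143.07 pred 141.3 bot 151.5 pred 153.1 208 72
275 top 144.06 pred 142.3 bot 150.5 pred 151.8 208 188
s2
287 top 212.5 pred 208.7 bot 221.5 pred 223.9 22 189
290 top 202.67 pred 206.1 bot 204.5 pred 226.2 240 70
293 top 208.71 pred 204.4 bot 227.5 pred 227.8 240 245
296 top 206.82 pred 203.1 bot 228.5 pred 229.1 249 230
299 top 205.81 pred 202.0 bot 229.5 pred 229.8 244 231
302 top 204.85 pred 201.3 bot 230.5 pred 230.4 249 234
325 top 204.78 pred 201.3 bot 228.5 pred 229.1 246 192
328 top 205.74 pred 202.2 bot 227.5 pred 228.0 245 220
331 top 206.77 pred 203.3 bot 226.5 pred 226.7 244 238
334 top 207.91 pred 205.0 bot 224.5 pred 224.9 239 235
s1
292 top 293.17 pred 285.0 bot 297.5 pred 299.5 130 142
295 top 283.78 pred 281.4 bot 302.5 pred 303.2 242 144
298 top 280.79 pred 279.0 bot 302.5 pred 305.4 248 85
301 top 278.82 pred 277.2 bot 304.5 pred 307.0 254 84
304 top 277.67 pred 276.0 bot 305.5 pred 308.0 236 81
307 top 275.94 pred 275.1 bot 283.5 pred 308.8 236 181
324 top 275.76 pred 274.9 bot 283.5 pred 308.2 236 166
327 top 276.71 pred 275.8 bot 301.5 pred 307.1 236 122
330 top 277.92 pred 277.0 bot 300.5 pred 305.6 236 119
333 top 279.77 pred 278.7 bot 301.5 pred 303.7 232 87
336 top 282.8 pred 281.2 bot 298.5 pred 301.1 229 92
```

```bash
python3 - <<'E'
from lidfit import *
b=read_camera("top");g=cv2.imread("pics/top0.png")
print(g[196:212:2,226:244].mean(2).round().astype(int))
for y in(.332,.336,.340):
    q=np.array([proj(b,X) for X in circ(.437,y,.136,.0545,400)]);qi=np.array([proj(b,X) for X in circ(.437,y,.136,.0515,400)])
    print(y,[(r,q[np.abs(q[:,0]-r)<.4,1].max().round(1),qi[np.abs(qi[:,0]-r)<.4,1].max().round(1)) for r in(198,202,206)],"toprow",q[:,0].min().round(1),q[q[:,0].argmin(),1].round(1))
c=222;print(g[186:200,216:230:3].mean(2).round().astype(int))
E
```

```text
[[167 162 154 158 166 186 212 224 226 224 223 223 224 223 222 224 225 224]
 [165 163 165 164 165 159 166 195 219 226 222 222 222 222 224 223 223 224]
 [162 164 162 162 166 164 161 165 190 219 223 223 223 222 224 225 223 225]
 [165 164 166 165 162 164 162 162 177 215 231 226 223 223 224 223 224 222]
 [153 150 153 155 152 160 163 162 174 206 220 219 223 223 223 224 223 223]
 [182 175 175 172 161 152 149 152 165 177 197 214 222 223 222 222 224 223]
 [202 199 203 197 196 196 192 177 168 156 157 188 213 220 223 225 222 223]
 [210 211 207 203 208 208 202 186 158 123 120 150 173 186 194 206 218 219]]
0.332 [(198, np.float64(236.2), np.float64(235.3)), (202, np.float64(237.8), np.float64(237.0)), (206, np.float64(237.7), np.float64(236.8))] toprow 192.7 223.8
0.336 [(198, np.float64(235.4), np.float64(234.4)), (202, np.float64(236.8), np.float64(235.9)), (206, np.float64(236.6), np.float64(235.7))] toprow 192.5 222.8
0.34 [(198, np.float64(234.4), np.float64(233.4)), (202, np.float64(235.7), np.float64(234.9)), (206, np.float64(235.4), np.float64(234.5))] toprow 192.3 221.7
[[225 192 115 112 113]
 [225 195 128 116 117]
 [224 190 132 130 132]
 [222 198 129 133 132]
 [224 218 129 130 133]
 [224 222 135 135 132]
 [224 227 158 156 137]
 [221 220 182 188 165]
 [201 170 167 155 183]
 [167 159 162 159 152]
 [161 161 165 166 154]
 [160 163 164 165 163]
 [158 164 168 164 165]
 [161 162 165 165 165]]
```

>>> {"fn": "arm_command", "kwargs": {
  "steps": [
    {"translation": [0.005,0.006,0.01],"twist": [0,0,0],"fingers": -1},
    {"translation": [0.005,0.006,0.02],"twist": [0,0,0],"fingers": -1},
    {"translation": [0.005,0.006,0.032],"twist": [0,0,0],"fingers": -1},
    {"translation": [0.005,0.006,0.032],"twist": [0,0,0],"fingers": -1},
    {"translation": [0.005,0.006,0.032],"twist": [0,0,0],"fingers": -1}
  ]
}}

```text
time: 8.88
eef_pos: [0.4359, 0.3404, 0.1643]
tcp_rot: [0.161, 0.987, -0.0, -0.0]
contact_force: [-0.4, -0.0, -0.8]
opening: 0.33
finger_force: 40.1
```

>>> {"fn": "arm_command", "kwargs": {
  "steps": [
    {"translation": [0,0,0.003],"twist": [0,0,0],"fingers": -1},
    {"translation": [0,0,0.006],"twist": [0,0,0],"fingers": -1},
    {"translation": [0,0,0.009],"twist": [0,0,0],"fingers": -1},
    {"translation": [0,0,0.009],"twist": [0,0,0],"fingers": -1}
  ]
}}

```text
time: 9.38
eef_pos: [0.4356, 0.3403, 0.1573]
tcp_rot: [0.161, 0.987, -0.0, -0.0]
contact_force: [-1.1, 0.0, -0.3]
opening: 0.332
finger_force: 40.1
```

>>> {"fn": "arm_command", "kwargs": {
  "steps": [
    {"translation": [0,0,0.002],"twist": [0,0,0],"fingers": -1},
    {"translation": [0,0,0.004],"twist": [0,0,0],"fingers": -1},
    {"translation": [0,0,0.004],"twist": [0,0,0],"fingers": -1}
  ]
}}

```text
time: 9.75
eef_pos: [0.4357, 0.3404, 0.1544]
tcp_rot: [0.161, 0.987, -0.0, -0.0]
contact_force: [-0.5, -0.8, -1.0]
opening: 0.334
finger_force: 40.1
```

>>> {"fn": "arm_command", "kwargs": {
  "steps": [
    {"translation": [0,0,0.002],"twist": [0,0,0],"fingers": -1},
    {"translation": [0,0,0.004],"twist": [0,0,0],"fingers": -1},
    {"translation": [0,0,0.004],"twist": [0,0,0],"fingers": -1}
  ]
}}

```text
time: 10.12
eef_pos: [0.4357, 0.3404, 0.1514]
tcp_rot: [0.161, 0.987, -0.0, -0.0]
contact_force: [0.1, 0.1, -0.4]
opening: 0.33
finger_force: 40.1
```

```bash
python3 - <<'E'
from lidfit import *
to([.436,.34,.148])
a=read_camera("side");save(a,"s4.png")
cv2.imwrite("pics/v4.png",cv2.resize(a["pixels"][130:220,225:300,::-1],None,fx=6,fy=6,interpolation=2))
E
```

```text
tcp [0.4357 0.3404 0.1514] R [[-0.948, 0.318, -0.0], [0.318, 0.948, -0.0], [0.0, -0.0, -1.0]] q [ 0.48  0.1   1.95  0.    1.1  -0.77] t 10.12 F [ 0.1  0.1 -0.4]
shift cmd [-0.0005 -0.0003  0.0045]
```

View pics/v4.png

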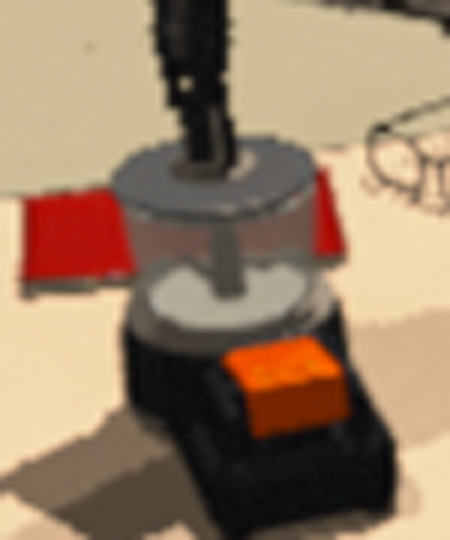

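The lid (flange centre near side row 159, col 261) is sinking into the bowl without touching, almost home. I'll lower it the last millimetres, watching the force.

>>> {"fn": "arm_command", "kwargs": {
  "steps": [
    {"translation": [0,0,0.0015],"twist": [0,0,0],"fingers": -1},
    {"translation": [0,0,0.003],"twist": [0,0,0],"fingers": -1},
    {"translation": [0,0,0.003],"twist": [0,0,0],"fingers": -1}
  ]
}}

```text
time: 10.55
eef_pos: [0.4357, 0.3404, 0.1492]
tcp_rot: [0.161, 0.987, -0.0, -0.0]
contact_force: [-0.7, 0.2, -1.3]
opening: 0.332
finger_force: 40.1
```

>>> {"fn": "arm_command", "kwargs": {
  "steps": [
    {"translation": [0,0,0.001],"twist": [0,0,0],"fingers": -1},
    {"translation": [0,0,0.0015],"twist": [0,0,0],"fingers": -1},
    {"translation": [0,0,0.0015],"twist": [0,0,0],"fingers": -1}
  ]
}}

```text
time: 10.92
eef_pos: [0.4358, 0.3404, 0.1482]
tcp_rot: [0.161, 0.987, 0.0, -0.0]
contact_force: [0.2, -0.3, -0.8]
opening: 0.333
finger_force: 40.1
```

>>> {"fn": "arm_command", "kwargs": {
  "steps": [
    {"translation": [0,0,0.001],"twist": [0,0,0],"fingers": -1},
    {"translation": [0,0,0.0015],"twist": [0,0,0],"fingers": -1},
    {"translation": [0,0,0.0015],"twist": [0,0,0],"fingers": -1}
  ]
}}

```text
time: 11.3
eef_pos: [0.4359, 0.3404, 0.1481]
tcp_rot: [0.161, 0.987, -0.0, 0.0]
contact_force: [-2.9, -0.9, 6.0]
opening: 0.328
finger_force: 40.7
```

>>> {"fn": "arm_command", "kwargs": {
  "steps": [
    {"translation": [0,0,0.001],"twist": [0,0,0],"fingers": -1},
    {"translation": [0,0,0.0015],"twist": [0,0,0],"fingers": -1},
    {"translation": [0,0,0.0015],"twist": [0,0,0],"fingers": -1}
  ]
}}

```text
time: 11.68
eef_pos: [0.4359, 0.3405, 0.1481]
tcp_rot: [0.161, 0.987, -0.0, -0.0]
contact_force: [-4.3, -3.0, 9.2]
opening: 0.332
finger_force: 41.2
```

>>> {"fn": "arm_command", "kwargs": {
  "steps": [
    {"translation": [0,0,-0.001],"twist": [0,0,0],"fingers": -1},
    {"translation": [0,0,-0.001],"twist": [0,0,0],"fingers": -0.2},
    {"translation": [0,0,-0.001],"twist": [0,0,0],"fingers": 0.2},
    {"translation": [0,0,-0.001],"twist": [0,0,0],"fingers": 0.6},
    {"translation": [0,0,-0.001],"twist": [0,0,0],"fingers": 0.8}
  ],
  "grip_force": 20
}}

```text
time: 12.3
eef_pos: [0.4358, 0.3404, 0.1465]
tcp_rot: [0.161, 0.987, -0.0, -0.0]
contact_force: [0.3, -0.1, 0.9]
opening: 0.898
finger_force: 0.0
```

>>> {"fn": "arm_command", "kwargs": {
  "steps": [
    {"translation": [0,0,-0.01],"twist": [0,0,0],"fingers": 0.8},
    {"translation": [0,0,-0.06],"twist": [0,0,0],"fingers": 0.8},
    {"translation": [0,0,-0.1],"twist": [0,0,0],"fingers": 0.8},
    {"translation": [0,0,-0.1],"twist": [0,0,0],"fingers": 0.8},
    {"translation": [0,0,-0.1],"twist": [0,0,0],"fingers": 0.8}
  ]
}}

```text
time: 12.92
eef_pos: [0.4354, 0.3402, 0.221]
tcp_rot: [0.161, 0.987, -0.0, -0.0]
contact_force: [-0.3, -0.6, -1.2]
opening: 0.893
finger_force: 0.0
```

```bash
python3 - <<'E'
from lidfit import *
to([.439,.2,.22])
a=read_camera("side");b=read_camera("top");save(a,"s5.png");save(b,"t5.png")
out=[]
for p,o in((a,(130,225)),(b,(175,200))):
    sub=cv2.resize(p["pixels"][o[0]:o[0]+90,o[1]:o[1]+78,::-1],None,fx=5,fy=5,interpolation=2)
    for P,col in((circ(.436,.3405,.142,.0575),(0,255,0)),(np.array([[.4145,.232,.0777],[.4645,.232,.0777],[.4645,.167,.0905],[.4145,.167,.0905]]),(255,0,255))):
        q=np.array([[(proj(p,X)[1]-o[1]+.5)*5,(proj(p,X)[0]-o[0]+.5)*5] for X in P]).astype(np.int32);cv2.polylines(sub,[q],True,col,1)
    out.append(sub)
cv2.imwrite("pics/v5.png",np.hstack(out))
E
```

```text
tcp [0.4354 0.3402 0.221 ] R [[-0.948, 0.318, -0.001], [0.318, 0.948, -0.001], [0.001, -0.001, -1.0]] q [ 0.48  0.03  1.89 -0.    1.23 -0.77] t 12.93 F [-0.3 -0.6 -1.2]
shift cmd [-0.0641 -0.1757  0.0014]
```

View pics/v5.png

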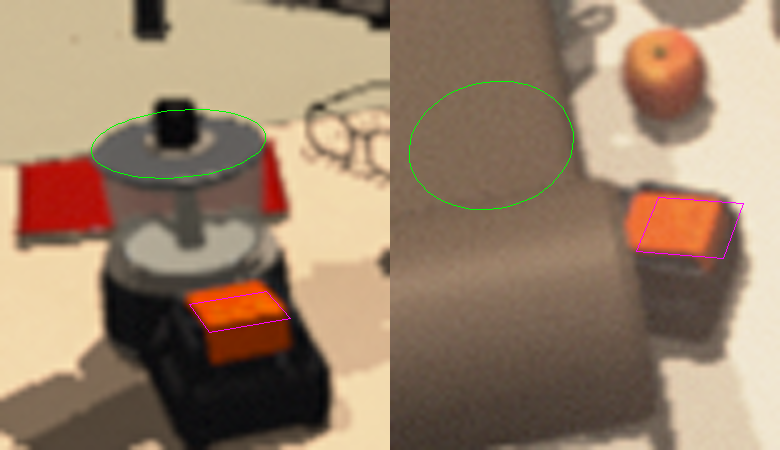

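The lid sits level and released (flange centre at side row ~160, col 261). The orange top-face centre is at side (190.6, 272.0) and top (218.9, 257.0). It lies about 10 mm further back than the drawn guess.

```bash
python3 - <<'E'
from lidfit import *
a=read_camera("side");b=read_camera("top")
print("tri",tri([a,b],[(190.6,272.0),(218.9,257.0)]).round(4),atz(a,(190.6,272.),.084).round(4),atz(b,(218.9,257.0),.084).round(4))
T=[((x-390)/5+200-.5,y/5+175-.5) for x,y in((640,193),(727,196),(716,250),(626,248))]
for (c,r),z in zip(T,(.0777,.0905,.0905,.0777)): print(atz(b,(r,c),z).round(4))
H=cv2.cvtColor(b["pixels"],cv2.COLOR_RGB2HSV);m=(H[...,0]<18)&(H[...,1]>150)&(H[...,2]>140);m=blob(m,(219,257));print("net/mask",np.argwhere(m).mean(0),m.sum())
for p in(a,b): print([r for r in recognise(p,"paddle_press")[:2]])
E
```

```text
tri [0.4413 0.2097 0.0836] [0.4403 0.2079 0.084 ] [0.442  0.2099 0.084 ]
[0.4648 0.246  0.0777]
[0.4684 0.1804 0.0905]
[0.4206 0.1742 0.0905]
[0.4155 0.2405 0.0777]
net/mask [219.2195122  256.05365854] 205
[{'point': [192.7, 271.0], 'conf': 0.66}]
[{'point': [217.3, 252.8], 'conf': 0.76}]
```

>>> {"fn": "arm_command", "kwargs": {
  "steps": [
    {"translation": [-0.02,-0.06,0],"twist": [0,0,0],"fingers": -1},
    {"translation": [-0.05,-0.12,0],"twist": [0,0,0],"fingers": -1},
    {"translation": [-0.069,-0.176,0],"twist": [0,0,0],"fingers": -1},
    {"translation": [-0.069,-0.176,0],"twist": [0,0,0],"fingers": -1},
    {"translation": [-0.069,-0.176,0],"twist": [0,0,0],"fingers": -1}
  ]
}}

```text
time: 13.85
eef_pos: [0.4429, 0.199, 0.2216]
tcp_rot: [0.161, 0.987, 0.0, -0.0]
contact_force: [0.0, 0.8, 0.2]
opening: 0.001
finger_force: 0.0
```

>>> {"fn": "arm_command", "kwargs": {
  "steps": [
    {"translation": [0,0,0.06],"twist": [0,0,0],"fingers": -1},
    {"translation": [0,0,0.1],"twist": [0,0,0],"fingers": -1},
    {"translation": [0,0,0.14],"twist": [0,0,0],"fingers": -1},
    {"translation": [0,0,0.15],"twist": [0,0,0],"fingers": -1},
    {"translation": [0,0,0.15],"twist": [0,0,0],"fingers": -1}
  ]
}}

```text
time: 14.48
eef_pos: [0.4429, 0.1995, 0.1093]
tcp_rot: [0.161, 0.987, -0.0, -0.0]
contact_force: [0.9, -0.1, 0.5]
opening: 0.001
finger_force: 0.0
```

>>> {"fn": "arm_command", "kwargs": {
  "steps": [
    {"translation": [0,0,0],"twist": [0,0,0],"fingers": -1},
    {"translation": [0,0,0],"twist": [0,0,0],"fingers": -1}
  ]
}}

```text
time: 14.72
eef_pos: [0.4438, 0.1991, 0.1106]
tcp_rot: [0.161, 0.987, 0.0, 0.001]
contact_force: [-0.2, -0.5, 1.0]
opening: 0.003
finger_force: 0.0
```

>>> {"fn": "arm_command", "kwargs": {
  "steps": [
    {"translation": [0,0,0.009],"twist": [0,0,0],"fingers": -1},
    {"translation": [0,0,0.018],"twist": [0,0,0],"fingers": -1},
    {"translation": [0,0,0.018],"twist": [0,0,0],"fingers": -1},
    {"translation": [0,0,0.018],"twist": [0,0,0],"fingers": -1}
  ]
}}

```text
time: 15.22
eef_pos: [0.4428, 0.1987, 0.0956]
tcp_rot: [0.161, 0.987, -0.0, -0.0]
contact_force: [-0.1, -0.0, 0.6]
opening: 0.003
finger_force: 0.0
```

>>> {"fn": "arm_command", "kwargs": {
  "steps": [
    {"translation": [0,0,0.003],"twist": [0,0,0],"fingers": -1},
    {"translation": [0,0,0.006],"twist": [0,0,0],"fingers": -1},
    {"translation": [0,0,0.009],"twist": [0,0,0],"fingers": -1},
    {"translation": [0,0,0.009],"twist": [0,0,0],"fingers": -1}
  ]
}}

```text
time: 15.72
eef_pos: [0.4429, 0.1988, 0.0891]
tcp_rot: [0.161, 0.987, -0.0, -0.0]
contact_force: [-0.5, -0.3, 0.3]
opening: -0.003
finger_force: 0.4
```

>>> {"fn": "arm_command", "kwargs": {
  "steps": [
    {"translation": [0,0,0.002],"twist": [0,0,0],"fingers": -1},
    {"translation": [0,0,0.004],"twist": [0,0,0],"fingers": -1},
    {"translation": [0,0,0.007],"twist": [0,0,0],"fingers": -1},
    {"translation": [0,0,0.007],"twist": [0,0,0],"fingers": -1}
  ]
}}

```text
time: 16.23
eef_pos: [0.4432, 0.1987, 0.0839]
tcp_rot: [0.161, 0.987, -0.0, 0.0]
contact_force: [0.8, -2.3, 4.3]
opening: -0.001
finger_force: 1.6
```

>>> {"fn": "arm_command", "kwargs": {
  "steps": [
    {"translation": [0,0,0.002],"twist": [0,0,0],"fingers": -1},
    {"translation": [0,0,0.004],"twist": [0,0,0],"fingers": -1},
    {"translation": [0,0,0.004],"twist": [0,0,0],"fingers": -1}
  ]
}}

```text
time: 16.6
eef_pos: [0.4432, 0.1987, 0.0809]
tcp_rot: [0.161, 0.987, -0.0, 0.0]
contact_force: [-0.1, -2.9, 4.5]
opening: 0.002
finger_force: 2.0
```

Force is as the spring predicts. 3 mm more to 0.078.

>>> {"fn": "arm_command", "kwargs": {
  "steps": [
    {"translation": [0,0,0.001],"twist": [0,0,0],"fingers": -1},
    {"translation": [0,0,0.002],"twist": [0,0,0],"fingers": -1},
    {"translation": [0,0,0.004],"twist": [0,0,0],"fingers": -1},
    {"translation": [0,0,0.004],"twist": [0,0,0],"fingers": -1},
    {"translation": [0,0,0.004],"twist": [0,0,0],"fingers": -1}
  ]
}}

```text
time: 17.23
eef_pos: [0.4432, 0.1987, 0.078]
tcp_rot: [0.161, 0.987, -0.0, 0.0]
contact_force: [0.9, -3.3, 5.9]
opening: 0.0
finger_force: 2.7
```

```bash
python3 - <<'E'
from lidfit import *
to([.443,.199,.078])
a=read_camera("side");b=read_camera("top")
for q in("lid","paddle"):print(q,recognise(a,q)[:1])
print(np.round(get_state()["eef_pos"],4),np.round(get_state()["contact_force"],2))
out=[]
for p,o in((a,(130,225)),(b,(175,200))):
    out.append(cv2.resize(p["pixels"][o[0]:o[0]+90,o[1]:o[1]+78,::-1],None,fx=5,fy=5,interpolation=2))
cv2.imwrite("pics/v6.png",np.hstack(out))
E
```

```text
tcp [0.4432 0.1987 0.078 ] R [[-0.948, 0.318, 0.001], [0.318, 0.948, -0.0], [-0.001, -0.0, -1.0]] q [ 0.21  0.06  2.15 -0.    0.94 -1.03] t 17.23 F [ 0.9 -3.3  5.9]
shift cmd [ 0.0003  0.0003 -0.    ]
lid [{'point': [160.2, 253.6], 'conf': 0.76}]
paddle [{'point': [199.0, 270.4], 'conf': 0.62}]
[0.4432 0.1987 0.078 ] [ 1.18 -3.47  4.75]
```

View pics/v6.png

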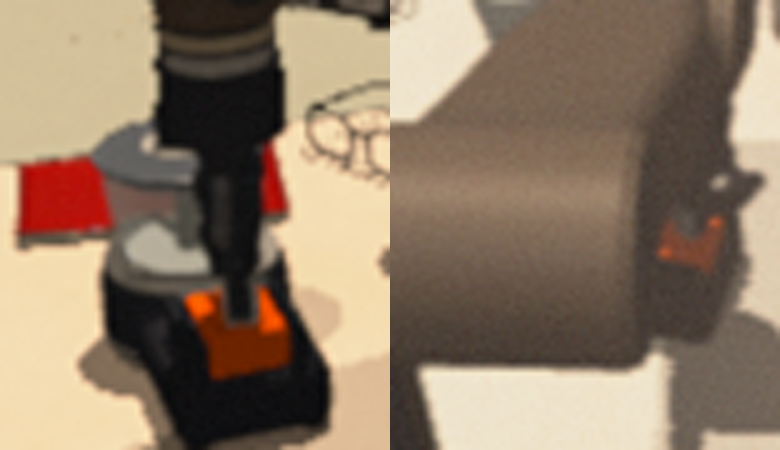

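The fingertips press the paddle centrally (around side row 193, col 272), level with the cheeks, with about 6 N as expected at half travel. The lid is unmoved. Now I'll hold.

>>> {"fn": "arm_command", "kwargs": {
  "steps": [
    {"translation": [0,0,0],"twist": [0,0,0],"fingers": -1},
    {"translation": [0,0,0],"twist": [0,0,0],"fingers": -1},
    {"translation": [0,0,0],"twist": [0,0,0],"fingers": -1},
    {"translation": [0,0,0],"twist": [0,0,0],"fingers": -1},
    {"translation": [0,0,0],"twist": [0,0,0],"fingers": -1}
  ]
}}

```text
time: 18.05
eef_pos: [0.4432, 0.1987, 0.0779]
tcp_rot: [0.161, 0.987, -0.0, 0.0]
contact_force: [1.9, -3.1, 5.7]
opening: -0.003
finger_force: 2.7
```

>>> {"fn": "arm_command", "kwargs": {
  "steps": [
    {"translation": [0,0,0],"twist": [0,0,0],"fingers": -1},
    {"translation": [0,0,0],"twist": [0,0,0],"fingers": -1},
    {"translation": [0,0,0],"twist": [0,0,0],"fingers": -1},
    {"translation": [0,0,0],"twist": [0,0,0],"fingers": -1},
    {"translation": [0,0,0],"twist": [0,0,0],"fingers": -1}
  ]
}}

```text
time: 18.68
eef_pos: [0.4432, 0.1987, 0.078]
tcp_rot: [0.161, 0.987, -0.0, 0.0]
contact_force: [0.9, -2.8, 5.2]
opening: 0.0
finger_force: 2.7
```

>>> {"fn": "arm_command", "kwargs": {
  "steps": [
    {"translation": [0,0,0],"twist": [0,0,0],"fingers": -1},
    {"translation": [0,0,0],"twist": [0,0,0],"fingers": -1},
    {"translation": [0,0,0],"twist": [0,0,0],"fingers": -1},
    {"translation": [0,0,0],"twist": [0,0,0],"fingers": -1},
    {"translation": [0,0,0],"twist": [0,0,0],"fingers": -1}
  ]
}}

```text
time: 19.3
eef_pos: [0.4432, 0.1987, 0.078]
tcp_rot: [0.161, 0.987, -0.0, 0.0]
contact_force: [1.1, -4.0, 5.3]
opening: -0.002
finger_force: 2.7
```

>>> {"fn": "arm_command", "kwargs": {
  "steps": [
    {"translation": [0,0,0],"twist": [0,0,0],"fingers": -1},
    {"translation": [0,0,0],"twist": [0,0,0],"fingers": -1},
    {"translation": [0,0,0],"twist": [0,0,0],"fingers": -1},
    {"translation": [0,0,0],"twist": [0,0,0],"fingers": -1},
    {"translation": [0,0,0],"twist": [0,0,0],"fingers": -1}
  ]
}}

```text
time: 19.92
eef_pos: [0.4432, 0.1987, 0.078]
tcp_rot: [0.161, 0.987, -0.0, 0.0]
contact_force: [0.0, -2.7, 5.7]
opening: 0.0
finger_force: 2.7
```

>>> {"fn": "arm_command", "kwargs": {
  "steps": [
    {"translation": [0,0,0],"twist": [0,0,0],"fingers": -1},
    {"translation": [0,0,0],"twist": [0,0,0],"fingers": -1},
    {"translation": [0,0,0],"twist": [0,0,0],"fingers": -1},
    {"translation": [0,0,0],"twist": [0,0,0],"fingers": -1},
    {"translation": [0,0,0],"twist": [0,0,0],"fingers": -1}
  ]
}}

```text
time: 20.55
eef_pos: [0.4432, 0.1987, 0.078]
tcp_rot: [0.161, 0.987, -0.0, 0.0]
contact_force: [0.5, -3.3, 6.4]
opening: -0.001
finger_force: 2.7
```

>>> {"fn": "arm_command", "kwargs": {
  "steps": [
    {"translation": [0,0,0],"twist": [0,0,0],"fingers": -1},
    {"translation": [0,0,0],"twist": [0,0,0],"fingers": -1},
    {"translation": [0,0,0],"twist": [0,0,0],"fingers": -1},
    {"translation": [0,0,0],"twist": [0,0,0],"fingers": -1},
    {"translation": [0,0,0],"twist": [0,0,0],"fingers": -1}
  ]
}}

```text
time: 21.18
eef_pos: [0.4431, 0.1987, 0.0779]
tcp_rot: [0.161, 0.987, -0.0, 0.0]
contact_force: [0.8, -3.9, 5.1]
opening: -0.003
finger_force: 2.7
```

>>> {"fn": "arm_command", "kwargs": {
  "steps": [
    {"translation": [0,0,0],"twist": [0,0,0],"fingers": -1},
    {"translation": [0,0,0],"twist": [0,0,0],"fingers": -1},
    {"translation": [0,0,0],"twist": [0,0,0],"fingers": -1},
    {"translation": [0,0,0],"twist": [0,0,0],"fingers": -1},
    {"translation": [0,0,0],"twist": [0,0,0],"fingers": -1}
  ]
}}

```text
time: 21.8
eef_pos: [0.4432, 0.1987, 0.078]
tcp_rot: [0.161, 0.987, -0.0, 0.0]
contact_force: [1.3, -3.3, 5.5]
opening: -0.0
finger_force: 2.7
```

```bash
python3 -c "
from h import *
s=get_state();print(s['time'],s['eef_pos'],s['contact_force'])
if s['contact_force'][2]>3.5 and abs(s['eef_pos'][2]-.078)<.002: print(sign_off())"
```

```text
21.8 [0.44316239 0.19871871 0.07795625] [ 1.27275322 -3.33899483  5.4756968 ]
the job is handed in; nothing more can be done
None
```

I set the lid on the bowl, where it looked seated and level in the side view, let go, then held the paddle at half travel (fingertips 78 mm up, about 5.5 N) for 4.5 s; I handed in at 21.8 s still pressing, and no verdict came back.

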